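Ease the burner door of a boiler's heat cell open, with a steady pause half way

ROBOT

A 7-joint arm with a two-finger parallel gripper is mounted at the origin on the work surface. World frame = base frame: x ahead of the robot, y to its left, z up, the work surface at z = 0. Lengths are in m, angles in rad, forces in N, time in s.
With the tool pointing down it reaches from about 0.425 to 0.875 m from the base axis. Payload 4.7 kg.
Tool frame: the origin (TCP) lies between the finger pads; the fingertips stand 11 mm ahead of it and the grasp point (between the pads) lies 8 mm behind it; z points along the fingers, y is the line along which they close (so a half turn about z gives the same grasp; the last joint's range is limited). The gripper opens to 87 mm and grips with 3 to 60 N. Pads are 19 mm wide; open, the fingers measure 117 mm over their backs; the gripper's body (75 mm by 190 mm) begins 51 mm behind the grasp point.
Start: joints at [-1.237, 0.321, -0.07, 1.45, 0.023, 1.371, -0.057], TCP at [0.204, 0.617, 0.234] pointing down, gripper open.
Joint ranges: [-2.86, 2.86], [-0.3, 2.09], [-1.38, 1.24], [0.06, 2.45], [-1.56, 4.7], [0.09, 2.05], [-2.69, 2.69]. Speed limits (rad/s): [2.57, 2.57, 3.14, 3.14, 3.14, 3.14, 3.14].

INTERFACE

Orientations are given as a rotation vector (axis times angle).
In Python, from bench import ctrl gives the robot as it stands. The module is installed in compiled form; this text tells all that it offers.
- The arm moves only by the shell command python3 -m inch 'ROWS' [FORCE]. ROWS is JSON, a list of rows, each an object with "slide": the shift along the tool's x, y, z scaled (see below), a list of three; "angular": the turn, a rotation vector about the tool's x, y, z scaled (see below), a list of three; "claw": the opening, from -1 (shut) to 1 (fully open). In form: [{"slide": [tx, ty, tz], "angular": [rx, ry, rz], "claw": claw}, ...]. A call has 1 to 10 rows; each row is the pose to reach, as a shift and turn from the pose commanded when the call began, along the tool's axes at that moment; what a row does not reach only later rows make up. The controller multiplies each number of a shift by 0.25 m and each number of a turn by 30 degrees. A row lasts 1/10 s, in which the tool goes at most 50 mm and 8.59 degrees, less where a joint would pass 70% of its speed; a pose out of reach is approached as far as the arm can. A call with a number of a shift or a turn outside -1 to 1 is refused whole. A call with a gripper value outside its range is refused whole. The fingers move at their own pace and stop on an object; FORCE is the grip in N (left out, the last holds). Time passes only in rows, so rows that repeat a pose let the fingers close. It gives the time, the measured TCP pose, the force, the opening and the grip force at its end, in the units of the state.
- ctrl.get_state(): the state, without advancing time (a new reading comes with each control period).
- ctrl.get_image(name): name is "side" or "top"; returns a dict with "color" (420x560x3 uint8, red, green, blue), "depth" (420x560 float32, m along the optical axis (not along the pixel's ray), 0 where there is no reading), "camera_matrix" (3x3 intrinsics, pixels), "extrinsics" (4x4, takes a point from camera to world coordinates). Camera axes: x right, y up, looking along -z (the intrinsics and any distortion apply to the point x, -y, -z); pixel columns grow to the right and rows downward; lengths in m; the calibration is good to about 2 mm. A picture is of the moment at which its call begins.
- ctrl.close_job(): hands the job in; it is judged then, once.
Trained networks look in the newest picture that a camera, given by its name, has taken for a name from the list of things; names that differ only in an ending like _2 or _b are one class to them, and where a whole thing is asked for, a point or a joint stands for the part that bears it (a point fixed in the world has none). Each returns a list of dicts, best first, with "confidence" (0 to 1); they miss things now and then, are a little off and sometimes report something else, mostly with a low value. They report only what shows in the picture. A call takes as long as a camera call.
- ctrl.find_in(query, camera): "bbox" ([centre column, centre row, width, height] in pixels, round what is visible of it).
- ctrl.outline_of(query, camera): "mask" (420x560 bool, what is visible of it) and "bbox" ([centre column, centre row, width, height] in pixels, round what is visible of it).
The state is a dict: "time": time; "joint_positions": joint angles; "qd": joint speeds; "joint_torque": joint torques, N m; "position": TCP position; "tool_rot": TCP orientation; "ft_force": force on the tool from outside, world axes, zero at the start; "torque": the same for the moment, N m; "grip_width": opening from 0.0 (shut) to 1.0 (fully open); "grip_force": force on a finger pad.
Only numpy, scipy, OpenCV 4.12 (cv2) and the standard library are available. Lean on these libraries where they do the work, as an engineer would, in place of code of your own. Each camera call takes 0.05 s, during which the arm holds its last target. There are 200 camera calls.

TASK

Using only the black knob of the sprung tiller, swing the heavy burner door of the heat cell half open and hold it steady there for five seconds so that the chamber can air, then ease it on to fully open, up to its stop, without letting it slam at either end, and let go of the knob. Keep off the door itself and leave the other things where they are.

Things in the scene. Friction and masses are not known exactly. Their poses are not given: they have to be found in the camera images.
- cell: boiler heat cell, fixed on the bench: open-fronted aluminium box 240 mm deep (x), 300 wide (y), 235 high. Origin: foot of the hinge on the bench, at its left front corner; the box lies at x 50 to 290, y -290 to 10 mm. x to its back, y to its left. The burner door closes its front (-x side), opening clockwise from above. A copper stub stands out on its right. Place and yaw (+-0.25 rad) vary
- hinge (a point): point on the door's hinge axis at knob height, 290 mm above the cell's origin, axes as the cell's. The axis leans 0.06 rad, its top away from where the half open door points: half open is the door's highest place, a balance point; left alone it falls from there to shut or to open and stays
- door (a joint): door opening, rad: 0 shut (start; points along the cell's -y), 0.70 half open, 1.40 open stop; at a it points along (-sin a, -cos a) in the cell's x, y. Nominal inertia about the hinge 0.13 kg m2, lean torque 0.42 N m x sin(joint - 0.70) away from half open; both scale 0.8 to 1.25 (hidden mass). Damping 0.008 N m s/rad. A slam is over 0.35 rad/s within 0.05 rad of an end
- door_edge (a point): top of the free edge of the burner door, 270 mm from the hinge axis, 230 mm above the bench when shut; axes as the cell's when shut, turning with the door. The door is an aluminium slab 40 x 250 x 200 mm (thickness, width, height), nominal 5 kg, with a black round fan 110 mm across on its outer face. Neither slab nor fan is to be touched
- tiller (a joint): turn (rad) of the tiller relative to the door, same sense as opening, 0 at rest, limits +-1.6. The tiller is a flat steel bar above the door, turning on the hinge axis, joined to the door only by a torsion spring: the door feels 0.28 N m/rad x this value towards opening (plus 0.012 N m s/rad damping). Seen from the cell it stands at door + tiller. Weighs 0.17 kg with knob
- knob (a point): middle of the black knob on the tiller's end, the only part to hold: an upright cylinder 32 mm across, 52 mm tall, turning freely on a block that rides in a slot along the tiller: 170 mm from the hinge axis at rest, free to slide 20 mm in or out (30 N/m). 290 mm above the bench when the tiller stands at 0, up to 3 mm higher as it swings. The bar's top is 33 mm below; ignore its axes
- gasket: black rubber sealing ring, 60 mm outside, 8 mm thick, lying on the top of the cell; origin at the centre of its underside
- wrench: steel wrench, 220 mm long, lying on the bench; not needed
- screwdriver: screwdriver, 200 mm long, lying on the bench; not needed
- pump: circulating pump, 180 mm over its flanges, 150 mm high, 1.8 kg; not needed
- jar: closed jar, 64 mm across, 90 mm high; not needed
- tray: open grey tray 160 x 220 x 50 mm with fittings; not needed
- mug: white mug, 80 mm across, 90 mm high; not needed

How it is judged:
On the way, in this order (a step that is already met when the one before it is completed fails the run):
1. the door is held steady half open for four seconds (value of joint door between 0.58 and 0.82 rad and velocity of joint door between -0.15 and 0.15 rad/s), for 4 s.
2. the door is at rest at its open stop (value of joint door above 1.36 rad and velocity of joint door between -0.05 and 0.05 rad/s), for 0.3 s.
At the end, for the whole second after the job is handed in: the door rests at its open stop (joint above 1.36 rad, slower than 0.05 rad/s) with the knob released, after it was held within 0.12 rad of half open and slower than 0.15 rad/s for 4 s; the other things are within 30 mm of where they were (all of step 2 and distance of each of gasket, wrench, screwdriver, pump, jar, tray, mug from where it was at the start of the episode below 0.03 m); the robot touches nothing.
It fails at once if the door slams open (value of joint door above 1.35 rad and velocity of joint door above 0.35 rad/s).
It fails at once if the door slams shut (value of joint door below 0.05 rad and velocity of joint door below -0.35 rad/s).
It fails at once if the robot touches the door itself (contact force between any of the arm, the fingers and door_c0 above 2 N or contact force between any of the arm, the fingers and door_c1 above 2 N or contact force between any of the arm, the fingers and door_c2 above 2 N or contact force between any of the arm, the fingers and door_c3 above 2 N).
It fails at once if another thing is moved (distance of any of gasket, wrench, screwdriver, pump, jar, tray, mug from where it was at the start of the episode above 0.03 m).
It also fails if it takes over 64 s, if anything falls off the work surface, if the arm or the gripper's body presses on something with over 40 N, if the wrist force passes 120 N, or if a joint passes its speed limit or range.

## Working session

There is one attempt and no reset: what is moved stays moved. The work goes in short steps, Python scripts to look and compute and a shell command to move; the robot and the scene stay as the last step left them, time stands still between calls to the robot, and variables do not carry over. Pictures are saved under pics/ and viewed, at most 10 in all, crops included, and the job is handed in when it is done.

```bash
mkdir -p pics
cat > h.py <<'E'
import numpy as np,cv2
from bench import ctrl
def cloud(im):
    K=np.array(im["camera_matrix"]);d=im["depth"];E=np.array(im["extrinsics"])
    v,u=np.mgrid[0:d.shape[0],0:d.shape[1]]
    p=np.stack([(u-K[0,2])/K[0,0]*d,-(v-K[1,2])/K[1,1]*d,-d,np.ones_like(d)],-1)
    return (p@E.T)[...,:3]
E
python3 - <<'E'
from h import *
s=ctrl.get_state();print(s)
for c in("top","side"):
    im=ctrl.get_image(c);P=cloud(im);cv2.imwrite(f"pics/{c}0.png",im["color"][...,::-1]);np.savez(f"{c}0",P=P,d=im["depth"],c=im["color"])
    print(c,np.round(im["extrinsics"],3).tolist())
    for q in("knob","cell","tiller","door","gasket","pump","jar","tray","mug"):
        for r in ctrl.outline_of(q,c)[:2]:
            m=r["mask"]&(im["depth"]>0);X=P[m]
            if len(X):print(q,round(r["confidence"],2),np.round(r["bbox"]),np.round(np.median(X,0),3),np.round(np.percentile(X,[3,97],axis=0),3).tolist())
E
```

```text
{'time': 0.0, 'joint_positions': array([-1.23692996,  0.32182788, -0.07008495,  1.45167039,  0.02260862,
        1.37081296, -0.05686552]), 'qd': array([ 0.00122563, -0.00010583, -0.00086177,  0.00076745, -0.00069548,
        0.00016949, -0.00070337]), 'joint_torque': array([ 5.56428495e-04, -4.91274011e+01, -4.03515631e-01, -3.12531781e+01,
       -6.38191542e-02,  4.33324242e-02,  1.67643548e-04]), 'position': array([0.20420477, 0.61652429, 0.23246066]), 'tool_rot': array([-5.00014689e-01, -3.10134134e+00,  3.01736780e-03]), 'ft_force': array([ 0.10962947,  0.70241631, -0.290037  ]), 'torque': array([0.03081946, 0.00149857, 0.01466163]), 'grip_force': 0.0, 'grip_width': 0.9968522654667663}
top [[0.005, 0.993, -0.118, 0.369], [-1.0, 0.005, 0.007, -0.012], [0.007, 0.118, 0.993, 1.727], [0.0, 0.0, 0.0, 1.0]]
knob 0.68 [284. 178.  13.  14.] [ 0.621 -0.028  0.315] [[0.609, -0.042, 0.284], [0.637, -0.013, 0.321]]
cell 0.74 [280. 151. 114. 117.] [ 0.738 -0.005  0.232] [[0.572, -0.147, 0.016], [0.901, 0.139, 0.26]]
cell 0.52 [268. 191.  93.  37.] [0.609 0.006 0.223] [[0.556, -0.111, 0.091]
[... 1978 characters left out ...]
7 [374. 311.  23.  36.] [ 0.575 -0.476  0.067] [[0.559, -0.496, 0.008], [0.61, -0.442, 0.094]]
pump 0.61 [162. 178.  42.  37.] [0.376 0.515 0.068] [[0.339, 0.459, 0.009], [0.432, 0.608, 0.152]]
jar 0.88 [375. 311.  27.  36.] [ 0.577 -0.475  0.065] [[0.559, -0.496, -0.0], [0.624, -0.441, 0.094]]
tray 0.91 [226. 178.  59.  49.] [0.62  0.439 0.028] [[0.54, 0.328, 0.002], [0.702, 0.551, 0.054]]
tray 0.42 [307. 174.  14.  11.] [ 0.726 -0.001  0.244] [[0.698, -0.013, 0.238], [0.74, 0.034, 0.248]]
mug 0.82 [385. 352.  45.  42.] [ 0.505 -0.591  0.052] [[0.462, -0.635, 0.003], [0.553, -0.556, 0.091]]
mug 0.24 [314. 369.  12.  67.] [ 0.334 -0.482  0.008] [[0.269, -0.565, -0.0], [0.403, -0.406, 0.013]]
```

View pics/top0.png

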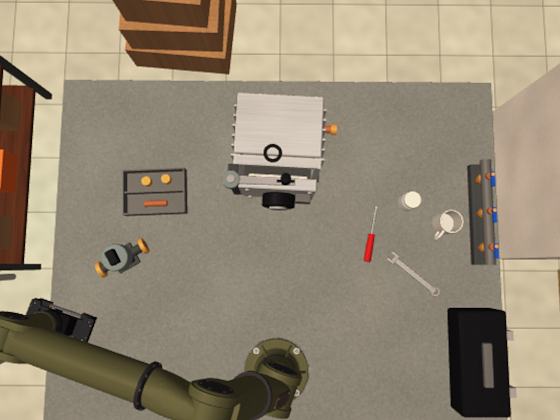

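View pics/side0.png

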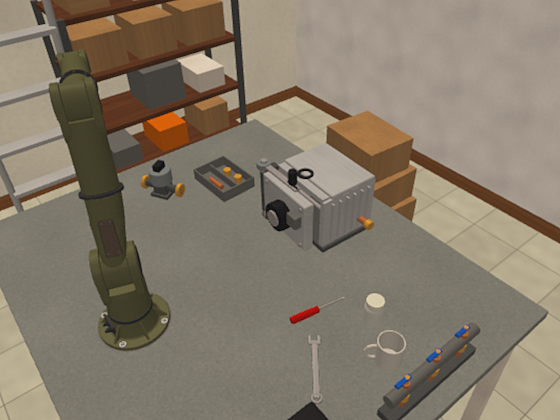

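The top view shows the cell at about (280,150), the knob at (284,178), the hinge cap at (232,178) and the gasket at (272,153). The tray, pump and tools are well clear. Next I'll fit the cell pose from the door slab and box top.

```bash
cat > fit.py <<'E'
import numpy as np
from scipy.spatial.transform import Rotation as R
AX=np.array([.06*np.sin(.7),.06*np.cos(.7),1]);AX/=np.linalg.norm(AX)
HP=np.array([0,0,.29])
def tocell(P,pose):
    c,s=np.cos(pose[2]),np.sin(pose[2]);q=P-np.array([pose[0],pose[1],0])
    return np.stack([c*q[:,0]+s*q[:,1],-s*q[:,0]+c*q[:,1],q[:,2]],1)
def sdf(q,lo,hi):
    d=np.abs(q-(lo+hi)/2)-(hi-lo)/2
    return np.linalg.norm(np.maximum(d,0),axis=1)+np.minimum(d.max(1),0)
LO=np.array([-.02,-.27,.03]);HI=np.array([.02,-.02,.23])
def door_res(q,a):  # opening clockwise from above = rotation -a about AX
    return sdf(R.from_rotvec(AX*a).apply(q-HP)+HP,LO,HI)
E
python3 - <<'E'
import numpy as np
from fit import *
from scipy.optimize import least_squares
Ps=[np.load(f"{c}0.npz") for c in("top","side")]
for nm,z in zip(("top","side"),Ps):
    P=z["P"][z["d"]>0].reshape(-1,3)
    P=P[(abs(P[:,0]-.72)<.25)&(abs(P[:,1])<.22)&(P[:,2]>.02)]
    def f(p,full=False):
        q=tocell(P,p)
        box=sdf(q,np.array([.05,-.29,0]),np.array([.29,.01,.235]))
        r=np.minimum(abs(box),abs(door_res(q,0)))
        return r
    best=min((least_squares(f,[.63,.14,y],loss="cauchy",f_scale=.003) for y in(-.1,0,.1)),key=lambda r:r.cost)
    p=best.x;q=tocell(P,p);print(nm,np.round(p,4),"med res",np.median(f(p)),len(P))
    dd=q[(q[:,0]<.045)&(q[:,1]<-.03)&(q[:,1]>-.3)&(q[:,2]>.215)&(q[:,2]<.245)]
    print(" door top strip x,y,z pct",np.round(np.percentile(dd,[2,50,98],axis=0),3).tolist())
    fr=q[(q[:,0]<.045)&(q[:,2]>.05)&(q[:,2]<.2)&(q[:,1]<-.22)];print(" front/end",len(fr),np.round(np.percentile(fr,[5,50,95],axis=0),3).tolist() if len(fr) else"")
    k=q[(q[:,2]>.305)&(q[:,0]<.1)&(q[:,1]<-.1)];print(" knob top",np.round(k.mean(0),4),len(k))
    h=q[(abs(q[:,0])<.04)&(abs(q[:,1])<.04)];print(" post",np.round(h[h[:,2]>.2].mean(0),3),h[:,2].max())
E
```

```text
top [ 0.6333  0.148  -0.075 ] med res 0.003348233147159485 9544
 door top strip x,y,z pct [[-0.021, -0.272, 0.217], [-0.01, -0.206, 0.229], [0.021, -0.039, 0.236]]
 front/end 151 [[-0.047, -0.269, 0.136], [-0.032, -0.242, 0.183], [-0.016, -0.222, 0.191]]
 knob top [ 0.0035 -0.1758  0.3148] 93
 post [-0.001 -0.01   0.255] 0.27207507802377173
side [ 0.6278  0.1525 -0.0377] med res 0.003485687166135898 8860
 door top strip x,y,z pct [[-0.025, -0.277, 0.216], [-0.011, -0.184, 0.23], [0.014, -0.038, 0.236]]
 front/end 692 [[-0.051, -0.279, 0.059], [-0.021, -0.264, 0.147], [0.011, -0.227, 0.191]]
 knob top [-1.000e-04 -1.813e-01  3.142e-01] 66
 post [-0.006 -0.017  0.249] 0.27622342261733857
```

Run:
```python
import numpy as np
from fit import *
from scipy.optimize import least_squares
Z=[np.load(f"{c}0.npz") for c in("top","side")]
Pc=[z["P"][z["d"]>0].reshape(-1,3) for z in Z]
p0=[.632,.143,-.06]
def sel(P):
    q=tocell(P,p0);return P[(q[:,0]<.04)&(q[:,0]>-.06)&(q[:,1]<-.03)&(q[:,1]>-.29)&(q[:,2]>.06)&(q[:,2]<.24)&~((q[:,0]<-.025)&(np.hypot(q[:,1]+.145,q[:,2]-.13)<.075))]
ks=[]
for nm,P in zip(("top","side"),Pc):
    q=tocell(P,p0);m=(q[:,2]>.308)&(abs(q[:,0])<.05)&(abs(q[:,1]+.17)<.05);k=P[m]
    mm=(k.min(0)+k.max(0))/2;ks.append(mm);print(nm,"knob top mean",k.mean(0).round(4),"mid",mm.round(4),len(k))
    q=tocell(P,p0);b=P[(abs(q[:,2]-.258)<.006)&(abs(q[:,0])<.03)&(q[:,1]<-.03)&(q[:,1]>-.15)];l=np.polyfit(b[:,1],b[:,0],1);print(" bar yaw",-np.arctan(l[0]),len(b))
def run(Q,name):
    r=least_squares(lambda p:np.r_[door_res(tocell(Q,p),0)],p0,loss="cauchy",f_scale=.003)
    print(name,r.x.round(4),np.median(abs(r.fun)).round(4),len(Q))
for n,P in zip(("top","side"),Pc):run(sel(P),n)
run(np.vstack([sel(P) for P in Pc]),"both")
for n,P in zip(("top","side"),Pc):
    q=tocell(P,p0);t=q[(abs(q[:,2]-.235)<.006)&(q[:,0]>.05)&(q[:,0]<.3)]
    import cv2
    print(n,"top rect",cv2.minAreaRect(t[:,:2].astype(np.float32)),np.percentile(t,[1,99],axis=0).round(3).tolist())
    h=P[(np.hypot(P[:,0]-.632,P[:,1]-.143)<.04)&(P[:,2]>.262)];print("post",h.mean(0).round(4),len(h))
```

```text
top knob top mean [ 0.6239 -0.0276  0.3152] mid [ 0.6244 -0.0276  0.3164] 89
 bar yaw -0.020730819548233723 263
side knob top mean [ 0.6213 -0.0281  0.3152] mid [ 0.622  -0.0259  0.3144] 59
 bar yaw -0.057639189341307295 142
top [ 0.6311  0.1448 -0.0577] 0.0019 1116
side [ 0.6297  0.1461 -0.0547] 0.0018 1683
both [ 0.6305  0.146  -0.0575] 0.0019 2799
top top rect ((0.17045113444328308, -0.13546031713485718), (0.2355327159166336, 0.28654080629348755), 0.8384360074996948) [[0.057, -0.274, 0.229], [0.285, -0.002, 0.241]]
post [0.6298 0.1421 0.2656] 87
side top rect ((0.1726006269454956, 0.8112030625343323), (2.187256336212158, 0.24078503251075745), 89.87229919433594) [[0.054, -0.276, 0.229], [0.284, 0.005, 0.241]]
post [0.6259 0.1411 0.266 ] 61
```

```bash
python3 -m inch '[{"slide":[0,0,-0.7],"angular":[0,0,-0.611],"claw":1},{"slide":[0,0,-0.7],"angular":[0,0,-0.611],"claw":1},{"slide":[0,0,-0.7],"angular":[0,0,-0.611],"claw":1},{"slide":[0,0,-0.7],"angular":[0,0,-0.611],"claw":1},{"slide":[0,0,-0.7],"angular":[0,0,-0.611],"claw":1}]' 25
python3 - <<'E'
from h import *
from scipy.spatial.transform import Rotation as R
s=ctrl.get_state();print(s["position"],R.from_rotvec(s["tool_rot"]).as_matrix().round(3).tolist())
E
```

```text
time: 1.5
position: [0.2047, 0.6183, 0.4142]
tool_rot: [-0.0, 3.139, 0.014]
ft_force: [0.5, -0.5, -0.0]
grip_width: 0.998
grip_force: 0.0
[0.2046831  0.61830447 0.414197  ] [[-1.0, -0.0, 0.003], [-0.0, 1.0, 0.009], [-0.003, 0.009, -1.0]]
```

```bash
for i in 1; do :; done
python3 -m inch '[{"slide":[-0.558,-0.862,0],"angular":[0,0,0],"claw":1},{"slide":[-0.558,-0.862,0],"angular":[0,0,0],"claw":1},{"slide":[-0.558,-0.862,0],"angular":[0,0,0],"claw":1},{"slide":[-0.558,-0.862,0],"angular":[0,0,0],"claw":1},{"slide":[-0.558,-0.862,0],"angular":[0,0,0],"claw":1},{"slide":[-0.558,-0.862,0],"angular":[0,0,0],"claw":1}]' | head -2
python3 -m inch '[{"slide":[-0.558,-0.862,0],"angular":[0,0,0],"claw":1},{"slide":[-0.558,-0.862,0],"angular":[0,0,0],"claw":1},{"slide":[-0.558,-0.862,0],"angular":[0,0,0],"claw":1},{"slide":[-0.558,-0.862,0],"angular":[0,0,0],"claw":1},{"slide":[-0.558,-0.862,0],"angular":[0,0,0],"claw":1},{"slide":[-0.558,-0.862,0],"angular":[0,0,0],"claw":1}]' | head -2
python3 -m inch '[{"slide":[-0.558,-0.862,0],"angular":[0,0,0],"claw":1},{"slide":[-0.558,-0.862,0],"angular":[0,0,0],"claw":1},{"slide":[-0.558,-0.862,0],"angular":[0,0,0],"claw":1},{"slide":[-0.558,-0.862,0],"angular":[0,0,0],"claw":1},{"slide":[-0.558,-0.862,0],"angular":[0,0,0],"claw":1},{"slide":[-0.558,-0.862,0],"angular":[0,0,0],"claw":1},{"slide":[-0.558,-0.862,0],"angular":[0,0,0],"claw":1}]'
```

```text
time: 2.1
position: [0.3489, 0.3949, 0.4083]
time: 2.7
position: [0.4863, 0.1788, 0.4077]
time: 3.4
position: [0.6231, -0.0306, 0.4067]
tool_rot: [-0.005, -3.139, 0.001]
ft_force: [0.4, -0.4, 0.4]
grip_width: 0.998
grip_force: 0.0
```

```bash
python3 -m inch '[{"slide":[0,0.01,0.25],"angular":[0,0,0],"claw":1},{"slide":[0,0.01,0.455],"angular":[0,0,0],"claw":1},{"slide":[0,0.01,0.455],"angular":[0,0,0],"claw":1},{"slide":[0,0.01,0.455],"angular":[0,0,0],"claw":1},{"slide":[0,0.01,0.455],"angular":[0,0,0],"claw":-1},{"slide":[0,0.01,0.455],"angular":[0,0,0],"claw":-1},{"slide":[0,0.01,0.455],"angular":[0,0,0],"claw":-1},{"slide":[0,0.01,0.455],"angular":[0,0,0],"claw":-1},{"slide":[0,0.01,0.455],"angular":[0,0,0],"claw":-1},{"slide":[0,0.01,0.455],"angular":[0,0,0],"claw":-1}]' 25
cat > est.py <<'E'
from h import *
from fit import *
from scipy.optimize import minimize_scalar
POSE=np.array([.631,.1435,-.056])
def door_angle(cam,prev=None,save=None):
    im=ctrl.get_image(cam)
    if save:cv2.imwrite(save,im["color"][...,::-1])
    P=cloud(im)[im["depth"]>0];q=tocell(P,POSE)
    r=np.hypot(q[:,0],q[:,1])
    q=q[(q[:,0]<.04)&(r>.06)&(r<.30)&(q[:,2]>.05)&(q[:,2]<.242)]
    c=lambda a:np.log1p((door_res(q,a)/.004)**2).mean()
    g=np.arange(-.1,1.5,.02) if prev is None else np.arange(prev-.3,prev+.31,.02)
    b=g[np.argmin([c(a) for a in g])]
    o=minimize_scalar(c,bounds=(b-.03,b+.03),method="bounded",options=dict(xatol=1e-4))
    return o.x,o.fun,len(q)
def tiller_angle(pos):
    k=tocell(np.array([pos]),POSE)[0];return np.arctan2(-k[0],-k[1]),np.hypot(k[0],k[1])
E
python3 - <<'E'
from est import *
t=ctrl.get_state();print(t["time"],t["position"],tiller_angle(t["position"]))
for c in("top","side"):
  for i in range(2):print(c,door_angle(c,None,f"pics/{c}1.png"))
E
python3 -c "
import cv2,numpy as np
a=cv2.imread('pics/top1.png')[100:300,180:400];b=cv2.imread('pics/side1.png')[100:300,180:400]
cv2.imwrite('pics/c1.png',cv2.resize(np.hstack([a,b]),(800,364)))"
```

```text
time: 4.4
position: [0.6231, -0.027, 0.2951]
tool_rot: [-0.0, 3.141, 0.0]
ft_force: [0.2, 0.7, -0.2]
grip_width: 0.537
grip_force: 0.0
4.4 [ 0.62305462 -0.02696809  0.29505262] (np.float64(-0.00942453488704371), np.float64(0.1706531517976201))
top (np.float64(0.01710211041871293), np.float64(1.7681041472361572), 413)
top (np.float64(0.0212043841452409), np.float64(1.7900232977040065), 420)
side (np.float64(0.011832126557739941), np.float64(1.7840364367008448), 2218)
side (np.float64(0.012079470538875588), np.float64(1.763727786692581), 2215)
```

View pics/c1.png

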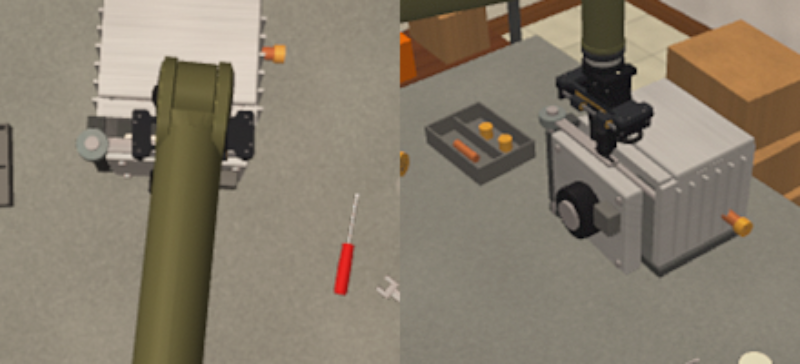

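The grip is set over the knob, the door reads about 0.01 rad, and the side view sees the door clearly. Next is the state estimator and planner.

```bash
cat > step.py <<'E'
# usage: step.py TARGET(half|open|T value) NROWS
import sys,json,os
from est import *
from scipy.optimize import least_squares
from scipy.integrate import odeint
K,C=.28,.012
def acc(d,v,T,Td,I,L):
    return (K*(T-d)+C*(Td-v)+L*np.sin(d-.7)-.008*v)/I
def sim(ts,Ts,d,v,I,L,h=.02):
    out=[d]
    for i in range(len(ts)-1):
        n=max(1,int(round((ts[i+1]-ts[i])/h)));dt=(ts[i+1]-ts[i])/n;Td=(Ts[i+1]-Ts[i])/(ts[i+1]-ts[i])
        for j in range(n):
            v+=dt*acc(d,v,Ts[i]+Td*(j+.5)*dt,Td,I,L);d+=v*dt
            if d<0:d,v=0,max(v,0)
            if d>1.4:d,v=1.4,min(v,0)
        out.append(d)
    return np.array(out),v
mode,N=sys.argv[1],int(sys.argv[2])
log=json.load(open("log.json")) if os.path.exists("log.json") else []
s=ctrl.get_state();a,cost,n=door_angle("side",log[-1][1] if log else None)
T,r=tiller_angle(s["position"]);log.append([s["time"],a,T]);json.dump(log,open("log.json","w"))
W=np.array([l for l in log if l[0]>s["time"]-3.5]);d=a;v=0;I,L=.13,.42
if len(W)>2:
    f=lambda p:np.r_[(sim(W[:,0],W[:,2],p[2],p[3],.13*np.exp(p[0]),.42*np.exp(p[1]))[0]-W[:,1])/.01,p[0]/.15,p[1]/.15]
    vg=(W[1,1]-W[0,1])/(W[1,0]-W[0,0])
    b=least_squares(f,[0,0,W[0,1],vg],x_scale=[.1,.1,.01,.02]).x
    I,L=.13*np.exp(b[0]),.42*np.exp(b[1]);o,v=sim(W[:,0],W[:,2],b[2],b[3],I,L);d=o[-1]
    print("rms",np.sqrt(np.mean((o-W[:,1])**2)).round(4),"sI %.2f sL %.2f"%(I/.13,L/.42),"raw v %.3f"%((W[-1,1]-W[-2,1])/(W[-1,0]-W[-2,0])))
print("t %.2f meas %.3f d %.3f v %.3f T %.3f r %.3f cost %.2f n %d F %s grip %.2f %.0f"%(s["time"],a,d,v,T,r,cost,n,s["ft_force"].round(1),s["grip_width"],s["grip_force"]))
Tn=T;rows=[];M=R.from_rotvec(s["tool_rot"]).as_matrix();dd=d;tr=[]
for i in range(N):
    if mode=="half":A=2*(np.clip(.8*(.7-dd),-.25,.25)-v)
    elif mode=="open":A=2*(np.clip(.8*(1.45-dd),.06,.25)-v)
    if mode in("half","open"):want=dd+(I*A-L*np.sin(dd-.7)+.008*v)/K
    else:want=float(mode)
    Td=np.clip((want-Tn)/.1,-.9,.9)
    for j in range(5):
        v+=.02*acc(dd,v,Tn+Td*.02*(j+.5),Td,I,L);dd+=.02*v
        if dd<0:dd,v=0,max(v,0)
        if dd>1.4:dd,v=1.4,min(v,0)
    Tn+=Td*.1;tr.append((round(Tn,3),round(dd,3),round(v,3)))
    c,sn=np.cos(POSE[2]),np.sin(POSE[2]);k=-.17*np.array([np.sin(Tn),np.cos(Tn)])
    w=np.array([POSE[0]+c*k[0]-sn*k[1],POSE[1]+sn*k[0]+c*k[1],.294])
    rows.append((M.T@(w-s["position"])/.25).round(3).tolist())
print("plan T,d,v",tr);print(*rows)
E
python3 step.py 0.7 10
```

```text
t 4.60 meas 0.011 d 0.011 v 0.000 T -0.009 r 0.171 cost 1.77 n 2223 F [0.4 1.1 0.8] grip 0.36 25
plan T,d,v [(np.float64(0.081), 0, 0), (np.float64(0.171), 0, 0), (np.float64(0.261), 0, 0), (np.float64(0.351), 0, 0), (np.float64(0.441), 0, 0), (np.float64(0.531), 0, 0), (np.float64(0.621), 0, 0), (np.float64(0.7), 0, 0), (np.float64(0.7), 0, 0), (np.float64(0.7), 0, 0)]
[0.061, 0.008, 0.003] [0.121, 0.019, 0.003] [0.18, 0.036, 0.003] [0.237, 0.057, 0.003] [0.292, 0.084, 0.003] [0.345, 0.116, 0.003] [0.394, 0.152, 0.003] [0.434, 0.187, 0.003] [0.434, 0.187, 0.003] [0.434, 0.187, 0.003]
```

```bash
python3 -m inch '[{"slide":[0.061,0.008,0],"angular":[0,0,0],"claw":-1},{"slide":[0.121,0.019,0],"angular":[0,0,0],"claw":-1},{"slide":[0.18,0.036,0],"angular":[0,0,0],"claw":-1},{"slide":[0.237,0.057,0],"angular":[0,0,0],"claw":-1},{"slide":[0.292,0.084,0],"angular":[0,0,0],"claw":-1},{"slide":[0.345,0.116,0],"angular":[0,0,0],"claw":-1},{"slide":[0.394,0.152,0],"angular":[0,0,0],"claw":-1},{"slide":[0.434,0.187,0],"angular":[0,0,0],"claw":-1}]' | sed -n 2p; python3 step.py half 10
```

```text
position: [0.5152, 0.0193, 0.2967]
t 5.45 meas 0.011 d 0.011 v 0.000 T 0.694 r 0.170 cost 1.76 n 2270 F [ 1.5 -1.   5.3] grip 0.36 25
plan T,d,v [(np.float64(0.784), np.float64(0.009), np.float64(-0.04)), (np.float64(0.874), np.float64(0.003), np.float64(-0.06)), (np.float64(0.964), np.float64(0.0), np.float64(0.002)), (np.float64(1.054), np.float64(0.001), np.float64(0.019)), (np.float64(1.144), np.float64(0.005), np.float64(0.056)), (np.float64(1.148), np.float64(0.013), np.float64(0.094)), (np.float64(1.112), np.float64(0.024), np.float64(0.125)), (np.float64(1.082), np.float64(0.038), np.float64(0.149)), (np.float64(1.058), np.float64(0.054), np.float64(0.168)), (np.float64(1.038), np.float64(0.072), np.float64(0.184))]
[0.043, 0.043, 0.011] [0.082, 0.091, 0.01] [0.116, 0.141, 0.01] [0.146, 0.195, 0.01] [0.171, 0.251, 0.01] [0.172, 0.253, 0.01] [0.163, 0.231, 0.01] [0.154, 0.212, 0.01] [0.147, 0.197, 0.01] [0.141, 0.185, 0.01]
```

```bash
python3 -m inch '[{"slide":[0.043,0.043,0.01],"angular":[0,0,0],"claw":-1},{"slide":[0.082,0.091,0.01],"angular":[0,0,0],"claw":-1},{"slide":[0.116,0.141,0.01],"angular":[0,0,0],"claw":-1},{"slide":[0.116,0.141,0.01],"angular":[0,0,0],"claw":-1},{"slide":[0.116,0.141,0.01],"angular":[0,0,0],"claw":-1}]' | sed -n 2p; python3 step.py half 8
```

```text
position: [0.4877, 0.0548, 0.2959]
rms 0.0074 sI 0.98 sL 0.80 raw v 0.019
t 6.00 meas 0.022 d 0.015 v 0.098 T 0.961 r 0.169 cost 1.69 n 2267 F [ 0.3 -0.6 12.1] grip 0.36 25
plan T,d,v [(np.float64(0.913), np.float64(0.027), np.float64(0.128)), (np.float64(0.888), np.float64(0.041), np.float64(0.151)), (np.float64(0.868), np.float64(0.057), np.float64(0.17)), (np.float64(0.853), np.float64(0.075), np.float64(0.184)), (np.float64(0.84), np.float64(0.094), np.float64(0.196)), (np.float64(0.831), np.float64(0.115), np.float64(0.205)), (np.float64(0.823), np.float64(0.136), np.float64(0.212)), (np.float64(0.817), np.float64(0.157), np.float64(0.218))]
[-0.013, -0.03, 0.008] [-0.023, -0.044, 0.008] [-0.031, -0.055, 0.008] [-0.037, -0.063, 0.008] [-0.042, -0.07, 0.008] [-0.046, -0.075, 0.008] [-0.05, -0.079, 0.008] [-0.052, -0.082, 0.008]
```

```bash
sed -i 's/,\.294\])/,.295+.0102*(np.cos(Tn-.7)-.765)])/' step.py; python3 -m inch '[{"slide":[0,0,-0.014],"angular":[0,0,0],"claw":-1},{"slide":[0,0,-0.014],"angular":[0,0,0],"claw":-1},{"slide":[0,0,-0.014],"angular":[0,0,0],"claw":-1}]' | sed -n 2p; python3 step.py half 8
```

```text
position: [0.4859, 0.0546, 0.2962]
rms 0.0079 sI 0.99 sL 0.82 raw v 0.104
t 6.35 meas 0.058 d 0.059 v 0.195 T 0.965 r 0.170 cost 1.68 n 2220 F [ 0.6 -1.   3.1] grip 0.36 25
plan T,d,v [(np.float64(0.875), np.float64(0.08), np.float64(0.21)), (np.float64(0.841), np.float64(0.101), np.float64(0.217)), (np.float64(0.835), np.float64(0.123), np.float64(0.221)), (np.float64(0.83), np.float64(0.146), np.float64(0.225)), (np.float64(0.825), np.float64(0.168), np.float64(0.228)), (np.float64(0.821), np.float64(0.191), np.float64(0.231)), (np.float64(0.817), np.float64(0.214), np.float64(0.233)), (np.float64(0.814), np.float64(0.238), np.float64(0.234))]
[-0.035, -0.05, -0.004] [-0.049, -0.069, -0.004] [-0.052, -0.072, -0.004] [-0.054, -0.075, -0.004] [-0.056, -0.077, -0.004] [-0.057, -0.079, -0.004] [-0.059, -0.081, -0.004] [-0.061, -0.083, -0.004]
```

Moving. Follow the plan for 5 rows.

```bash
python3 -m inch '[{"slide":[-0.035,-0.05,-0.004],"angular":[0,0,0],"claw":-1},{"slide":[-0.049,-0.069,-0.004],"angular":[0,0,0],"claw":-1},{"slide":[-0.052,-0.072,-0.004],"angular":[0,0,0],"claw":-1},{"slide":[-0.054,-0.075,-0.004],"angular":[0,0,0],"claw":-1}]' | sed -n 2p; python3 step.py half 8
```

```text
position: [0.4988, 0.0366, 0.2966]
rms 0.0108 sI 1.01 sL 0.85 raw v 0.145
t 6.80 meas 0.123 d 0.129 v 0.203 T 0.835 r 0.170 cost 1.67 n 2149 F [ 0.7 -1.4  0.7] grip 0.36 25
plan T,d,v [(np.float64(0.869), np.float64(0.15), np.float64(0.21)), (np.float64(0.861), np.float64(0.171), np.float64(0.217)), (np.float64(0.853), np.float64(0.193), np.float64(0.222)), (np.float64(0.846), np.float64(0.216), np.float64(0.226)), (np.float64(0.84), np.float64(0.238), np.float64(0.229)), (np.float64(0.834), np.float64(0.261), np.float64(0.231)), (np.float64(0.828), np.float64(0.285), np.float64(0.233)), (np.float64(0.823), np.float64(0.308), np.float64(0.235))]
[0.015, 0.018, -0.003] [0.011, 0.014, -0.003] [0.008, 0.01, -0.003] [0.005, 0.006, -0.003] [0.002, 0.003, -0.003] [-0.0, -0.0, -0.003] [-0.003, -0.004, -0.003] [-0.005, -0.006, -0.003]
```

```bash
sed -i 's/if l\[0\]>s\["time"\]-3.5\]/if l[0]>s["time"]-3 and l[1]>.02]/' step.py; python3 -m inch '[{"slide":[0.015,0.018,-0.003],"angular":[0,0,0],"claw":-1},{"slide":[0.011,0.014,-0.003],"angular":[0,0,0],"claw":-1},{"slide":[0.008,0.010,-0.003],"angular":[0,0,0],"claw":-1},{"slide":[0.005,0.006,-0.003],"angular":[0,0,0],"claw":-1}]' | sed -n 2p; python3 step.py half 8
```

```text
position: [0.4972, 0.0378, 0.2967]
rms 0.0009 sI 1.00 sL 0.92 raw v 0.108
t 7.25 meas 0.172 d 0.172 v 0.091 T 0.846 r 0.171 cost 1.65 n 2076 F [ 1.4 -0.8 -5.7] grip 0.36 25
plan T,d,v [(np.float64(0.936), np.float64(0.181), np.float64(0.103)), (np.float64(1.007), np.float64(0.193), np.float64(0.13)), (np.float64(0.98), np.float64(0.207), np.float64(0.153)), (np.float64(0.956), np.float64(0.224), np.float64(0.172)), (np.float64(0.935), np.float64(0.242), np.float64(0.187)), (np.float64(0.918), np.float64(0.261), np.float64(0.198)), (np.float64(0.903), np.float64(0.282), np.float64(0.207)), (np.float64(0.889), np.float64(0.303), np.float64(0.215))]
[0.034, 0.051, -0.001] [0.059, 0.092, -0.001] [0.05, 0.076, -0.001] [0.041, 0.062, -0.001] [0.034, 0.051, -0.001] [0.027, 0.041, -0.002] [0.021, 0.032, -0.002] [0.016, 0.025, -0.002]
```

```bash
python3 -m inch '[{"slide":[0.034,0.051,0.006],"angular":[0,0,0],"claw":-1},{"slide":[0.059,0.092,0.006],"angular":[0,0,0],"claw":-1},{"slide":[0.05,0.076,0.006],"angular":[0,0,0],"claw":-1},{"slide":[0.041,0.062,0.006],"angular":[0,0,0],"claw":-1},{"slide":[0.034,0.051,0.006],"angular":[0,0,0],"claw":-1}]' | sed -n 2p; python3 step.py half 8
```

```text
position: [0.4899, 0.0494, 0.2964]
rms 0.0031 sI 1.00 sL 0.90 raw v 0.147
t 7.80 meas 0.253 d 0.250 v 0.163 T 0.927 r 0.170 cost 1.64 n 1963 F [ 1.  -1.1 -1.2] grip 0.37 25
plan T,d,v [(np.float64(0.923), np.float64(0.267), np.float64(0.179)), (np.float64(0.905), np.float64(0.286), np.float64(0.192)), (np.float64(0.888), np.float64(0.306), np.float64(0.203)), (np.float64(0.874), np.float64(0.327), np.float64(0.211)), (np.float64(0.862), np.float64(0.348), np.float64(0.217)), (np.float64(0.85), np.float64(0.37), np.float64(0.222)), (np.float64(0.839), np.float64(0.393), np.float64(0.227)), (np.float64(0.825), np.float64(0.416), np.float64(0.229))]
[-0.0, -0.003, -0.003] [-0.007, -0.013, -0.003] [-0.014, -0.022, -0.003] [-0.019, -0.03, -0.003] [-0.025, -0.037, -0.003] [-0.029, -0.043, -0.003] [-0.034, -0.049, -0.004] [-0.04, -0.056, -0.004]
```

```bash
python3 -m inch '[{"slide":[0,-0.003,0],"angular":[0,0,0],"claw":-1},{"slide":[-0.007,-0.013,0],"angular":[0,0,0],"claw":-1},{"slide":[-0.014,-0.022,0],"angular":[0,0,0],"claw":-1},{"slide":[-0.019,-0.03,0],"angular":[0,0,0],"claw":-1},{"slide":[-0.025,-0.037,0],"angular":[0,0,0],"claw":-1},{"slide":[-0.029,-0.043,0],"angular":[0,0,0],"claw":-1}]' | sed -n 2p; python3 step.py half 8
```

```text
position: [0.4968, 0.0398, 0.2965]
rms 0.0038 sI 0.98 sL 0.89 raw v 0.232
t 8.45 meas 0.403 d 0.401 v 0.258 T 0.857 r 0.170 cost 1.61 n 1821 F [ 0.  -0.7  3.3] grip 0.36 25
plan T,d,v [(np.float64(0.786), np.float64(0.426), np.float64(0.253)), (np.float64(0.764), np.float64(0.451), np.float64(0.245)), (np.float64(0.746), np.float64(0.475), np.float64(0.235)), (np.float64(0.73), np.float64(0.498), np.float64(0.222)), (np.float64(0.717), np.float64(0.519), np.float64(0.209)), (np.float64(0.707), np.float64(0.539), np.float64(0.195)), (np.float64(0.698), np.float64(0.558), np.float64(0.181)), (np.float64(0.691), np.float64(0.575), np.float64(0.166))]
[-0.03, -0.038, -0.004] [-0.04, -0.049, -0.004] [-0.048, -0.058, -0.004] [-0.056, -0.066, -0.004] [-0.062, -0.072, -0.004] [-0.067, -0.077, -0.004] [-0.071, -0.081, -0.004] [-0.075, -0.084, -0.004]
```

```bash
python3 -m inch '[{"slide":[-0.03,-0.038,-0.004],"angular":[0,0,0],"claw":-1},{"slide":[-0.04,-0.049,-0.004],"angular":[0,0,0],"claw":-1},{"slide":[-0.048,-0.058,-0.004],"angular":[0,0,0],"claw":-1},{"slide":[-0.056,-0.066,-0.004],"angular":[0,0,0],"claw":-1},{"slide":[-0.062,-0.072,-0.004],"angular":[0,0,0],"claw":-1}]' | sed -n 2p; python3 step.py half 8
```

```text
position: [0.5119, 0.0218, 0.2967]
rms 0.0068 sI 1.01 sL 0.90 raw v 0.200
t 9.00 meas 0.513 d 0.520 v 0.214 T 0.719 r 0.170 cost 1.61 n 1654 F [-0.5  0.1 -1.7] grip 0.37 25
plan T,d,v [(np.float64(0.702), np.float64(0.54), np.float64(0.199)), (np.float64(0.693), np.float64(0.559), np.float64(0.184)), (np.float64(0.687), np.float64(0.577), np.float64(0.168)), (np.float64(0.682), np.float64(0.593), np.float64(0.154)), (np.float64(0.678), np.float64(0.607), np.float64(0.139)), (np.float64(0.675), np.float64(0.62), np.float64(0.126)), (np.float64(0.673), np.float64(0.632), np.float64(0.112)), (np.float64(0.672), np.float64(0.642), np.float64(0.1))]
[-0.009, -0.007, -0.003] [-0.013, -0.011, -0.003] [-0.016, -0.014, -0.003] [-0.019, -0.017, -0.003] [-0.021, -0.018, -0.003] [-0.022, -0.02, -0.003] [-0.023, -0.021, -0.003] [-0.024, -0.021, -0.003]
```

```bash
python3 -m inch '[{"slide":[-0.009,-0.007,0],"angular":[0,0,0],"claw":-1},{"slide":[-0.013,-0.011,0],"angular":[0,0,0],"claw":-1},{"slide":[-0.016,-0.014,0],"angular":[0,0,0],"claw":-1},{"slide":[-0.018,-0.016,0],"angular":[0,0,0],"claw":-1}]' | sed -n 2p; python3 step.py half 8
```

```text
position: [0.5163, 0.0178, 0.2968]
rms 0.0123 sI 0.91 sL 0.93 raw v 0.073
t 9.45 meas 0.546 d 0.558 v 0.090 T 0.684 r 0.170 cost 1.59 n 1549 F [-0.1 -0.2 -3.4] grip 0.36 25
plan T,d,v [(np.float64(0.774), np.float64(0.567), np.float64(0.091)), (np.float64(0.767), np.float64(0.576), np.float64(0.094)), (np.float64(0.755), np.float64(0.586), np.float64(0.094)), (np.float64(0.745), np.float64(0.595), np.float64(0.093)), (np.float64(0.736), np.float64(0.604), np.float64(0.091)), (np.float64(0.728), np.float64(0.613), np.float64(0.088)), (np.float64(0.721), np.float64(0.622), np.float64(0.084)), (np.float64(0.715), np.float64(0.63), np.float64(0.079))]
[0.043, 0.044, -0.002] [0.04, 0.04, -0.002] [0.034, 0.034, -0.002] [0.029, 0.029, -0.003] [0.025, 0.025, -0.003] [0.021, 0.021, -0.003] [0.018, 0.018, -0.003] [0.015, 0.015, -0.003]
```

```bash
python3 -m inch '[{"slide":[0.02,0.02,0],"angular":[0,0,0],"claw":-1}]' | sed -n 2p
python3 - <<'E'
from est import *
im=ctrl.get_image("side");np.savez("mid",P=cloud(im),d=im["depth"])
P=cloud(im);q=tocell(P.reshape(-1,3),POSE);out=im["color"][...,::-1].copy()
r=np.hypot(q[:,0],q[:,1]);m=((q[:,0]<.04)&(r>.06)&(r<.30)&(q[:,2]>.05)&(q[:,2]<.242)).reshape(420,560)
qq=q[m.ravel()]
for a in np.arange(.48,.72,.02):
    d=door_res(qq,a);print(round(a,2),np.log1p((d/.004)**2).mean().round(3),np.percentile(d,[10,50,90]).round(4))
a=.56;d=np.full(m.shape,9.);d[m]=door_res(qq,a)
ov=out.copy();ov[m&(abs(d)<.006)]=(0,255,0);ov[m&(abs(d)>=.006)]=(0,0,255)
cv2.imwrite("pics/mid.png",cv2.resize(np.hstack([x[140:290,230:380] for x in(out,ov)]),(800,400),interpolation=cv2.INTER_NEAREST))
E
```

```text
position: [0.5114, 0.0223, 0.2968]
0.48 2.041 [-0.0053  0.0035  0.048 ]
0.5 1.792 [-0.0045  0.0023  0.0447]
0.52 1.65 [-0.0041  0.002   0.0411]
0.54 1.596 [-0.0041  0.0019  0.0376]
0.56 1.612 [-0.0045  0.0025  0.0343]
0.58 1.686 [-0.005   0.0032  0.031 ]
0.6 1.81 [-0.0056  0.004   0.0274]
0.62 1.975 [-0.0063  0.0051  0.0276]
0.64 2.178 [-0.008   0.0071  0.0294]
0.66 2.395 [-0.0099  0.0096  0.0322]
0.68 2.606 [-0.01    0.0115  0.0365]
0.7 2.807 [-0.0104  0.0139  0.0413]
```

View pics/mid.png

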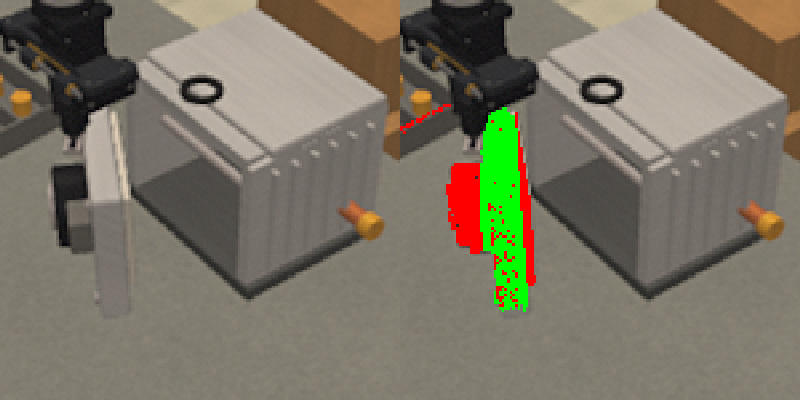

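Run:
```python
import numpy as np
from fit import *
from fit import tocell
POSE=np.array([.631,.1435,-.056])
z=np.load("mid.npz");q=tocell(z["P"].reshape(-1,3),POSE)
r=np.hypot(q[:,0],q[:,1]);q=q[(q[:,0]<.04)&(r>.06)&(r<.32)&(q[:,2]>.03)&(q[:,2]<.25)]
a=.55;l=R.from_rotvec(AX*a).apply(q-HP)+HP
for lo,hi in((-.3,-.255),(-.255,-.2),(-.2,-.1),(-.1,-.03)):
    for z0,z1 in((.04,.1),(.1,.16),(.16,.215),(.215,.245)):
        s=l[(l[:,1]>lo)&(l[:,1]<hi)&(l[:,2]>z0)&(l[:,2]<z1)&(abs(l[:,0])<.06)]
        if len(s)>8:print((lo,hi),(z0,z1),len(s),"x",np.percentile(s[:,0],[3,25,50,75,97]).round(3),"y50",np.median(s[:,1]).round(3))
```

```text
(-0.3, -0.255) (0.04, 0.1) 146 x [-0.015 -0.006  0.004  0.014  0.023] y50 -0.266
(-0.3, -0.255) (0.1, 0.16) 159 x [-0.017 -0.006  0.004  0.014  0.023] y50 -0.266
(-0.3, -0.255) (0.16, 0.215) 171 x [-0.031 -0.009  0.002  0.013  0.023] y50 -0.266
(-0.3, -0.255) (0.215, 0.245) 79 x [-0.015 -0.005  0.005  0.015  0.024] y50 -0.264
(-0.255, -0.2) (0.04, 0.1) 36 x [-0.02   0.014  0.028  0.031  0.034] y50 -0.236
(-0.255, -0.2) (0.1, 0.16) 103 x [-0.058 -0.047 -0.027  0.028  0.035] y50 -0.236
(-0.255, -0.2) (0.16, 0.215) 167 x [-0.046 -0.036 -0.026  0.027  0.034] y50 -0.236
(-0.255, -0.2) (0.215, 0.245) 127 x [-0.017 -0.007  0.003  0.012  0.021] y50 -0.228
(-0.2, -0.1) (0.1, 0.16) 20 x [-0.06  -0.057 -0.054 -0.051 -0.049] y50 -0.198
(-0.2, -0.1) (0.16, 0.215) 229 x [-0.059 -0.049 -0.035 -0.021  0.03 ] y50 -0.165
(-0.2, -0.1) (0.215, 0.245) 198 x [-0.018 -0.009  0.001  0.01   0.019] y50 -0.156
(-0.1, -0.03) (0.16, 0.215) 23 x [0.004 0.02  0.023 0.026 0.027] y50 -0.078
(-0.1, -0.03) (0.215, 0.245) 27 x [-0.009  0.     0.005  0.011  0.016] y50 -0.089
```

```bash
cat > off.py <<'E'
import json,numpy as np
from scipy.optimize import least_squares
w=np.array(json.load(open("log.json")))
w=w[w[:,1]>.02]
def sim(p,ts,Ts):
    I,L,To,d,v,Fc,K,off=.13*np.exp(p[0]),.42*np.exp(p[1]),p[2],p[3],p[4],p[5],.28,.7
    o=[d]
    for i in range(len(ts)-1):
        n=max(1,int((ts[i+1]-ts[i])/.02));dt=(ts[i+1]-ts[i])/n;Td=(Ts[i+1]-Ts[i])/dt/n
        for j in range(n):
            v+=dt*(K*(Ts[i]+To+Td*(j+.5)*dt-d)+.012*(Td-v)+L*np.sin(d-off)-.008*v-Fc*np.tanh(v/.01))/I;d+=v*dt
        o.append(d)
    return np.array(o)
for nm,m in(("base",[1,1,0,1,1,0]),("Toff",[1,1,1,1,1,0]),("Fc",[1,1,0,1,1,1]),("both",[1,1,1,1,1,1])):
    m=np.array(m);f=lambda p:np.r_[(sim(p*m,w[:,0],w[:,2])-w[:,1])/.006,p[0]/.25,p[1]/.25,p[2]/.1,p[5]/.03]
    b=least_squares(f,[0,0,0,w[0,1],.1,0]);p=b.x*m
    print(nm,"cost %.1f"%b.cost,"sI %.2f sL %.2f To %.3f d %.3f v %.3f Fc %.4f"%(np.exp(p[0]),np.exp(p[1]),*p[2:]),((sim(p,w[:,0],w[:,2])-w[:,1])*1000).round())
E
sed -i 's/^s=ctrl/t0=0\ns=ctrl/' step.py; python3 step.py half 6; python3 off.py
```

```text
rms 0.0128 sI 0.84 sL 0.94 raw v -0.007
t 9.65 meas 0.545 d 0.556 v 0.043 T 0.734 r 0.170 cost 1.58 n 1601 F [-1.2  0.1 -3.5] grip 0.36 25
plan T,d,v [(np.float64(0.815), np.float64(0.561), np.float64(0.055)), (np.float64(0.801), np.float64(0.567), np.float64(0.066)), (np.float64(0.787), np.float64(0.574), np.float64(0.074)), (np.float64(0.773), np.float64(0.582), np.float64(0.079)), (np.float64(0.762), np.float64(0.59), np.float64(0.082)), (np.float64(0.752), np.float64(0.598), np.float64(0.083))]
[0.038, 0.041, -0.002] [0.032, 0.033, -0.002] [0.025, 0.026, -0.002] [0.019, 0.019, -0.002] [0.014, 0.013, -0.002] [0.009, 0.008, -0.002]
base cost 20.8 sI 0.56 sL 0.92 To -0.000 d 0.016 v 0.067 Fc 0.0000 [ -6.  -1.  12.  16.  -7. -24. -12.   3.  10.]
Toff cost 3.9 sI 0.77 sL 0.81 To -0.069 d 0.026 v 0.015 Fc 0.0000 [ 5. -7. -5.  7.  4. -6. -1.  2.  0.]
Fc cost 3.9 sI 0.76 sL 0.81 To 0.000 d 0.026 v 0.013 Fc 0.0196 [ 5. -7. -5.  8.  4. -5. -2.  0.  2.]
both cost 3.8 sI 0.76 sL 0.81 To -0.040 d 0.026 v 0.014 Fc 0.0086 [ 5. -7. -5.  7.  4. -5. -1.  1.  1.]
```

```bash
python3 - <<'E'
s=open("step.py").read()
s=s.replace('sim(W[:,0],W[:,2],p[2],p[3],.13*np.exp(p[0]),.42*np.exp(p[1]))[0]-W[:,1])/.01,p[0]/.15,p[1]/.15]','sim(W[:,0],W[:,2]+p[4],p[2],p[3],.13*np.exp(p[0]),.42*np.exp(p[1]))[0]-W[:,1])/.006,(p[0]+.25)/.1,(p[1]+.2)/.05,p[4]/.07]')
s=s.replace('[0,0,W[0,1],vg],x_scale=[.1,.1,.01,.02]','[-.25,-.2,W[0,1],vg,0],x_scale=[.1,.1,.01,.02,.05]')
s=s.replace('o,v=sim(W[:,0],W[:,2],b[2]','To=b[4];print("To %.3f"%To);o,v=sim(W[:,0],W[:,2]+To,b[2]')
s=s.replace('I,L=.13,.42\n','I,L,To=.11,.35,0\n')
s=s.replace('v)/K\n','v)/K-To\n').replace('acc(dd,v,Tn+Td','acc(dd,v,Tn+To+Td').replace('tr.append((round(Tn,3),round(dd,3),round(v,3)))','tr.append("%.2f %.3f %.3f|"%(Tn,dd,v))')
open("step.py","w").write(s)
E
python3 -m inch '[{"slide":[0.038,0.041,0.006],"angular":[0,0,0],"claw":-1},{"slide":[0.034,0.035,0.006],"angular":[0,0,0],"claw":-1},{"slide":[0.03,0.03,0.006],"angular":[0,0,0],"claw":-1}]' | sed -n 2p; python3 step.py half 7
```

```text
position: [0.5042, 0.0308, 0.2966]
To -0.059
rms 0.0033 sI 0.78 sL 0.83 raw v -0.023
t 10.00 meas 0.537 d 0.534 v -0.050 T 0.788 r 0.170 cost 1.56 n 1652 F [ 1.3 -2.   1.1] grip 0.36 25
plan T,d,v ['0.88 0.530 -0.030|', '0.92 0.528 0.003|', '0.90 0.530 0.030|', '0.88 0.535 0.051|', '0.86 0.541 0.067|', '0.84 0.548 0.079|', '0.83 0.557 0.087|']
[0.04, 0.047, -0.003] [0.056, 0.07, -0.002] [0.048, 0.058, -0.003] [0.04, 0.047, -0.003] [0.032, 0.037, -0.003] [0.026, 0.028, -0.003] [0.02, 0.021, -0.003]
```

```bash
python3 -m inch '[{"slide":[0.04,0.047,0],"angular":[0,0,0],"claw":-1},{"slide":[0.056,0.07,0],"angular":[0,0,0],"claw":-1},{"slide":[0.048,0.058,0],"angular":[0,0,0],"claw":-1},{"slide":[0.04,0.047,0],"angular":[0,0,0],"claw":-1}]' | sed -n 2p; python3 step.py half 7
```

```text
position: [0.4948, 0.0415, 0.2963]
To -0.037
rms 0.0052 sI 0.77 sL 0.88 raw v 0.026
t 10.45 meas 0.548 d 0.543 v 0.039 T 0.872 r 0.170 cost 1.54 n 1648 F [ 0.9 -0.6  5.6] grip 0.36 25
plan T,d,v ['0.85 0.548 0.057|', '0.83 0.554 0.069|', '0.82 0.562 0.078|', '0.81 0.570 0.084|', '0.79 0.579 0.088|', '0.78 0.588 0.089|', '0.78 0.597 0.089|']
[-0.01, -0.012, -0.004] [-0.017, -0.02, -0.004] [-0.023, -0.028, -0.004] [-0.029, -0.035, -0.004] [-0.034, -0.04, -0.004] [-0.038, -0.046, -0.004] [-0.042, -0.05, -0.004]
```

```bash
python3 -m inch '[{"slide":[-0.01,-0.012,-0.008],"angular":[0,0,0],"claw":-1},{"slide":[-0.017,-0.02,-0.008],"angular":[0,0,0],"claw":-1},{"slide":[-0.023,-0.028,-0.008],"angular":[0,0,0],"claw":-1},{"slide":[-0.029,-0.035,-0.008],"angular":[0,0,0],"claw":-1},{"slide":[-0.034,-0.04,-0.008],"angular":[0,0,0],"claw":-1}]' | sed -n 2p; python3 step.py half 7
```

```text
position: [0.5022, 0.0318, 0.2968]
To -0.043
rms 0.0031 sI 0.75 sL 0.83 raw v 0.095
t 11.00 meas 0.601 d 0.601 v 0.130 T 0.800 r 0.171 cost 1.53 n 1612 F [ 0.7 -0.4 -4.3] grip 0.36 25
plan T,d,v ['0.74 0.614 0.120|', '0.73 0.625 0.109|', '0.73 0.635 0.098|', '0.73 0.644 0.088|', '0.73 0.653 0.079|', '0.73 0.660 0.070|', '0.73 0.666 0.062|']
[-0.032, -0.031, -0.003] [-0.033, -0.033, -0.003] [-0.034, -0.034, -0.003] [-0.034, -0.034, -0.003] [-0.035, -0.034, -0.003] [-0.035, -0.034, -0.003] [-0.035, -0.034, -0.003]
```

```bash
python3 -m inch '[{"slide":[-0.032,-0.031,0.004],"angular":[0,0,0],"claw":-1},{"slide":[-0.033,-0.033,0.004],"angular":[0,0,0],"claw":-1},{"slide":[-0.034,-0.034,0.004],"angular":[0,0,0],"claw":-1},{"slide":[-0.034,-0.034,0.004],"angular":[0,0,0],"claw":-1},{"slide":[-0.035,-0.034,0.004],"angular":[0,0,0],"claw":-1}]' | sed -n 2p; python3 step.py half 7
```

```text
position: [0.5112, 0.0238, 0.2967]
To -0.052
rms 0.0056 sI 0.84 sL 0.81 raw v 0.070
t 11.55 meas 0.639 d 0.645 v 0.080 T 0.730 r 0.169 cost 1.53 n 1591 F [-0.3 -0.  -1.9] grip 0.36 25
plan T,d,v ['0.74 0.652 0.072|', '0.74 0.659 0.065|', '0.74 0.665 0.058|', '0.74 0.670 0.052|', '0.74 0.675 0.046|', '0.74 0.679 0.040|', '0.74 0.683 0.035|']
[0.006, 0.002, -0.003] [0.006, 0.002, -0.003] [0.006, 0.002, -0.003] [0.006, 0.002, -0.003] [0.006, 0.002, -0.003] [0.006, 0.002, -0.003] [0.006, 0.003, -0.003]
```

```bash
python3 -m inch '[{"slide":[0.006,0.002,0],"angular":[0,0,0],"claw":-1},{"slide":[0.006,0.002,0],"angular":[0,0,0],"claw":-1},{"slide":[0.006,0.002,0],"angular":[0,0,0],"claw":-1},{"slide":[0.006,0.002,0],"angular":[0,0,0],"claw":-1}]' | sed -n 2p; python3 step.py half 7
```

```text
position: [0.5097, 0.0241, 0.2967]
To -0.062
rms 0.0049 sI 0.76 sL 0.81 raw v 0.025
t 12.00 meas 0.650 d 0.652 v 0.006 T 0.737 r 0.170 cost 1.51 n 1621 F [ 0.3 -0.2 -1.6] grip 0.36 25
plan T,d,v ['0.80 0.653 0.011|', '0.79 0.654 0.016|', '0.79 0.656 0.020|', '0.78 0.658 0.023|', '0.78 0.661 0.025|', '0.78 0.663 0.026|', '0.77 0.666 0.026|']
[0.027, 0.03, -0.003] [0.025, 0.027, -0.003] [0.023, 0.025, -0.003] [0.021, 0.023, -0.003] [0.019, 0.021, -0.003] [0.018, 0.02, -0.003] [0.016, 0.018, -0.003]
```

```bash
python3 -m inch '[{"slide":[0.027,0.03,0],"angular":[0,0,0],"claw":-1},{"slide":[0.025,0.027,0],"angular":[0,0,0],"claw":-1},{"slide":[0.023,0.025,0],"angular":[0,0,0],"claw":-1},{"slide":[0.021,0.023,0],"angular":[0,0,0],"claw":-1},{"slide":[0.019,0.021,0],"angular":[0,0,0],"claw":-1}]' | sed -n 2p; python3 step.py half 7
```

```text
position: [0.5051, 0.0292, 0.2967]
To -0.057
rms 0.0048 sI 0.80 sL 0.83 raw v 0.023
t 12.55 meas 0.663 d 0.660 v 0.005 T 0.777 r 0.170 cost 1.44 n 1671 F [-0.2 -0.4 -0.5] grip 0.36 25
plan T,d,v ['0.79 0.661 0.010|', '0.78 0.662 0.015|', '0.78 0.664 0.018|', '0.78 0.666 0.020|', '0.77 0.668 0.021|', '0.77 0.670 0.022|', '0.77 0.672 0.022|']
[0.004, 0.005, -0.003] [0.002, 0.003, -0.003] [0.0, 0.001, -0.003] [-0.001, -0.001, -0.003] [-0.003, -0.003, -0.003] [-0.004, -0.004, -0.003] [-0.005, -0.005, -0.003]
```

```bash
python3 -m inch '[{"slide":[0.004,0.005,0],"angular":[0,0,0],"claw":-1},{"slide":[0.002,0.003,0],"angular":[0,0,0],"claw":-1},{"slide":[0,0.001,0],"angular":[0,0,0],"claw":-1},{"slide":[-0.001,-0.001,0],"angular":[0,0,0],"claw":-1},{"slide":[-0.003,-0.003,0],"angular":[0,0,0],"claw":-1}]' | sed -n 2p; python3 step.py half 7
```

```text
position: [0.5058, 0.0285, 0.2967]
To -0.050
rms 0.0053 sI 0.78 sL 0.84 raw v 0.047
t 13.10 meas 0.689 d 0.686 v 0.047 T 0.772 r 0.170 cost 1.46 n 1694 F [ 0.6 -0.6  0.7] grip 0.36 25
plan T,d,v ['0.73 0.690 0.040|', '0.73 0.694 0.033|', '0.73 0.697 0.027|', '0.73 0.699 0.022|', '0.73 0.701 0.018|', '0.74 0.702 0.014|', '0.74 0.704 0.011|']
[-0.02, -0.021, -0.003] [-0.02, -0.021, -0.003] [-0.019, -0.02, -0.003] [-0.018, -0.019, -0.003] [-0.017, -0.018, -0.003] [-0.017, -0.018, -0.003] [-0.016, -0.017, -0.003]
```

```bash
python3 -m inch '[{"slide":[-0.02,-0.021,0],"angular":[0,0,0],"claw":-1},{"slide":[-0.02,-0.021,0],"angular":[0,0,0],"claw":-1},{"slide":[-0.019,-0.02,0],"angular":[0,0,0],"claw":-1},{"slide":[-0.018,-0.019,0],"angular":[0,0,0],"claw":-1},{"slide":[-0.017,-0.018,0],"angular":[0,0,0],"claw":-1},{"slide":[-0.017,-0.018,0],"angular":[0,0,0],"claw":-1}]' | sed -n 2p; python3 step.py half 7
```

```text
position: [0.5099, 0.0243, 0.2966]
To -0.048
rms 0.0029 sI 0.79 sL 0.81 raw v 0.041
t 13.75 meas 0.715 d 0.718 v 0.049 T 0.737 r 0.170 cost 1.39 n 1674 F [-0.6  1.2  0.7] grip 0.36 25
plan T,d,v ['0.70 0.722 0.037|', '0.70 0.725 0.026|', '0.71 0.727 0.016|', '0.72 0.728 0.008|', '0.72 0.728 0.002|', '0.72 0.728 -0.003|', '0.73 0.728 -0.007|']
[-0.018, -0.018, -0.003] [-0.016, -0.016, -0.003] [-0.013, -0.013, -0.003] [-0.011, -0.011, -0.003] [-0.008, -0.009, -0.003] [-0.006, -0.007, -0.003] [-0.005, -0.005, -0.003]
```

```bash
python3 -m inch '[{"slide":[-0.02,-0.02,0],"angular":[0,0,0],"claw":-1},{"slide":[-0.02,-0.02,0],"angular":[0,0,0],"claw":-1},{"slide":[-0.017,-0.017,0],"angular":[0,0,0],"claw":-1},{"slide":[-0.013,-0.013,0],"angular":[0,0,0],"claw":-1},{"slide":[-0.01,-0.01,0],"angular":[0,0,0],"claw":-1}]' | sed -n 2p; python3 step.py half 7
```

```text
position: [0.5124, 0.0218, 0.2966]
To -0.054
rms 0.0039 sI 0.78 sL 0.81 raw v 0.004
t 14.30 meas 0.717 d 0.720 v -0.005 T 0.717 r 0.170 cost 1.44 n 1678 F [ 0.2 -0.   1. ] grip 0.36 25
plan T,d,v ['0.74 0.719 -0.008|', '0.74 0.719 -0.009|', '0.75 0.718 -0.010|', '0.75 0.717 -0.011|', '0.75 0.715 -0.011|', '0.75 0.714 -0.011|', '0.75 0.713 -0.011|']
[0.012, 0.012, -0.003] [0.013, 0.013, -0.003] [0.014, 0.014, -0.003] [0.015, 0.014, -0.003] [0.015, 0.015, -0.003] [0.016, 0.015, -0.003] [0.016, 0.016, -0.003]
```

Held steady. Four seconds counted from about 11.3 s run to about 15.3 s, so I'll continue holding past 16.5 s.

```bash
python3 -m inch '[{"slide":[0.012,0.012,0],"angular":[0,0,0],"claw":-1},{"slide":[0.013,0.013,0],"angular":[0,0,0],"claw":-1},{"slide":[0.013,0.013,0],"angular":[0,0,0],"claw":-1},{"slide":[0.013,0.013,0],"angular":[0,0,0],"claw":-1},{"slide":[0.014,0.014,0],"angular":[0,0,0],"claw":-1},{"slide":[0.014,0.014,0],"angular":[0,0,0],"claw":-1}]' | sed -n 2p; python3 step.py half 7
```

```text
position: [0.509, 0.0251, 0.2966]
To -0.054
rms 0.0034 sI 0.79 sL 0.82 raw v -0.006
t 14.95 meas 0.713 d 0.711 v -0.029 T 0.744 r 0.170 cost 1.44 n 1688 F [ 0.1 -0.5  2.2] grip 0.36 25
plan T,d,v ['0.77 0.708 -0.025|', '0.76 0.706 -0.021|', '0.76 0.704 -0.018|', '0.76 0.703 -0.015|', '0.76 0.701 -0.012|', '0.76 0.700 -0.010|', '0.76 0.699 -0.008|']
[0.01, 0.01, -0.003] [0.009, 0.01, -0.003] [0.009, 0.01, -0.003] [0.009, 0.009, -0.003] [0.008, 0.009, -0.003] [0.008, 0.008, -0.003] [0.008, 0.008, -0.003]
```

```bash
python3 -m inch '[{"slide":[0.009,0.01,-0.003],"angular":[0,0,0],"claw":-1},{"slide":[0.009,0.01,-0.003],"angular":[0,0,0],"claw":-1},{"slide":[0.009,0.01,-0.003],"angular":[0,0,0],"claw":-1},{"slide":[0.009,0.009,-0.003],"angular":[0,0,0],"claw":-1},{"slide":[0.008,0.009,-0.003],"angular":[0,0,0],"claw":-1},{"slide":[0.008,0.008,-0.003],"angular":[0,0,0],"claw":-1}]' | sed -n 2p; python3 step.py half 7
```

```text
position: [0.5067, 0.027, 0.2968]
To -0.044
rms 0.0034 sI 0.77 sL 0.82 raw v 0.011
t 15.60 meas 0.721 d 0.719 v 0.019 T 0.762 r 0.170 cost 1.43 n 1711 F [ 0.2 -0.2 -4.9] grip 0.36 25
plan T,d,v ['0.71 0.721 0.013|', '0.72 0.722 0.007|', '0.72 0.722 0.002|', '0.72 0.722 -0.002|', '0.73 0.722 -0.005|', '0.73 0.721 -0.008|', '0.73 0.720 -0.009|']
[-0.023, -0.022, -0.002] [-0.022, -0.021, -0.002] [-0.02, -0.019, -0.002] [-0.019, -0.017, -0.002] [-0.017, -0.016, -0.002] [-0.016, -0.015, -0.002] [-0.015, -0.014, -0.002]
```

```bash
python3 -m inch '[{"slide":[-0.023,-0.022,0.004],"angular":[0,0,0],"claw":-1},{"slide":[-0.022,-0.021,0.004],"angular":[0,0,0],"claw":-1},{"slide":[-0.02,-0.019,0.004],"angular":[0,0,0],"claw":-1},{"slide":[-0.019,-0.017,0.004],"angular":[0,0,0],"claw":-1},{"slide":[-0.017,-0.016,0.004],"angular":[0,0,0],"claw":-1},{"slide":[-0.016,-0.015,0.004],"angular":[0,0,0],"claw":-1}]' | sed -n 2p; python3 step.py half 7
```

```text
position: [0.511, 0.0235, 0.2967]
To -0.043
rms 0.0032 sI 0.79 sL 0.82 raw v 0.011
t 16.25 meas 0.728 d 0.730 v 0.021 T 0.729 r 0.170 cost 1.41 n 1688 F [-0.4 -0.4 -0.1] grip 0.36 25
plan T,d,v ['0.70 0.732 0.013|', '0.71 0.732 0.005|', '0.71 0.733 -0.001|', '0.72 0.732 -0.006|', '0.72 0.731 -0.010|', '0.72 0.730 -0.013|', '0.73 0.729 -0.015|']
[-0.012, -0.013, -0.003] [-0.009, -0.011, -0.003] [-0.007, -0.008, -0.003] [-0.005, -0.006, -0.003] [-0.003, -0.005, -0.003] [-0.001, -0.003, -0.003] [0.0, -0.001, -0.003]
```

```bash
python3 -m inch '[{"slide":[-0.012,-0.013,0],"angular":[0,0,0],"claw":-1},{"slide":[-0.009,-0.011,0],"angular":[0,0,0],"claw":-1},{"slide":[-0.007,-0.008,0],"angular":[0,0,0],"claw":-1},{"slide":[-0.005,-0.006,0],"angular":[0,0,0],"claw":-1},{"slide":[-0.004,-0.005,0],"angular":[0,0,0],"claw":-1},{"slide":[-0.004,-0.005,0],"angular":[0,0,0],"claw":-1}]' | sed -n 2p; python3 step.py open 10
```

```text
position: [0.512, 0.0222, 0.2966]
To -0.049
rms 0.0022 sI 0.78 sL 0.82 raw v -0.009
t 16.90 meas 0.722 d 0.723 v -0.025 T 0.720 r 0.170 cost 1.47 n 1685 F [ 0.2 -0.1  3.2] grip 0.36 25
plan T,d,v ['0.81 0.721 -0.008|', '0.90 0.722 0.033|', '0.90 0.728 0.076|', '0.87 0.738 0.110|', '0.84 0.751 0.138|', '0.82 0.766 0.159|', '0.80 0.783 0.176|', '0.79 0.801 0.189|', '0.78 0.821 0.200|', '0.76 0.841 0.208|']
[0.042, 0.044, -0.003] [0.08, 0.093, -0.002] [0.08, 0.094, -0.002] [0.068, 0.077, -0.003] [0.057, 0.063, -0.003] [0.048, 0.051, -0.003] [0.04, 0.042, -0.003] [0.033, 0.034, -0.003] [0.027, 0.027, -0.003] [0.021, 0.021, -0.003]
```

Hold done (about 5.6 s in band). Now easing on.

```bash
python3 -m inch '[{"slide":[0.042,0.044,-0.003],"angular":[0,0,0],"claw":-1},{"slide":[0.08,0.093,-0.003],"angular":[0,0,0],"claw":-1},{"slide":[0.08,0.094,-0.003],"angular":[0,0,0],"claw":-1},{"slide":[0.068,0.077,-0.003],"angular":[0,0,0],"claw":-1},{"slide":[0.057,0.063,-0.003],"angular":[0,0,0],"claw":-1},{"slide":[0.048,0.051,-0.003],"angular":[0,0,0],"claw":-1}]' | sed -n 2p; python3 step.py open 8
```

```text
position: [0.5004, 0.0335, 0.2967]
To -0.041
rms 0.0067 sI 0.78 sL 0.82 raw v 0.047
t 17.55 meas 0.753 d 0.748 v 0.071 T 0.815 r 0.171 cost 1.36 n 1788 F [ 0.1 -0.9 -1.9] grip 0.36 25
plan T,d,v ['0.86 0.757 0.105|', '0.84 0.769 0.133|', '0.81 0.784 0.156|', '0.79 0.801 0.173|', '0.78 0.819 0.187|', '0.76 0.838 0.198|', '0.75 0.859 0.207|', '0.74 0.880 0.214|']
[0.018, 0.027, -0.002] [0.007, 0.013, -0.003] [-0.003, 0.001, -0.003] [-0.011, -0.009, -0.003] [-0.019, -0.017, -0.003] [-0.025, -0.024, -0.003] [-0.031, -0.03, -0.003] [-0.036, -0.035, -0.003]
```

```bash
python3 -m inch '[{"slide":[0.003,0.005,0],"angular":[0,0,0],"claw":-1},{"slide":[-0.003,-0.001,0],"angular":[0,0,0],"claw":-1},{"slide":[-0.01,-0.008,0],"angular":[0,0,0],"claw":-1},{"slide":[-0.016,-0.014,0],"angular":[0,0,0],"claw":-1}]' | sed -n 2p; python3 step.py open 8
```

```text
position: [0.5039, 0.0313, 0.2968]
To -0.030
rms 0.0039 sI 0.77 sL 0.82 raw v 0.154
t 18.00 meas 0.822 d 0.821 v 0.198 T 0.791 r 0.170 cost 1.23 n 1864 F [-0.3 -0.7 -4.1] grip 0.36 25
plan T,d,v ['0.74 0.841 0.207|', '0.73 0.862 0.214|', '0.72 0.884 0.219|', '0.72 0.906 0.223|', '0.71 0.929 0.227|', '0.70 0.952 0.229|', '0.70 0.975 0.231|', '0.69 0.998 0.233|']
[-0.02, -0.025, -0.003] [-0.025, -0.03, -0.003] [-0.03, -0.034, -0.003] [-0.034, -0.038, -0.003] [-0.037, -0.042, -0.003] [-0.041, -0.045, -0.003] [-0.044, -0.048, -0.003] [-0.047, -0.05, -0.003]
```

```bash
python3 -m inch '[{"slide":[-0.02,-0.025,0.004],"angular":[0,0,0],"claw":-1},{"slide":[-0.025,-0.03,0.004],"angular":[0,0,0],"claw":-1},{"slide":[-0.03,-0.034,0.004],"angular":[0,0,0],"claw":-1},{"slide":[-0.034,-0.038,0.004],"angular":[0,0,0],"claw":-1},{"slide":[-0.037,-0.042,0.004],"angular":[0,0,0],"claw":-1}]' | sed -n 2p; python3 step.py open 8
```

```text
position: [0.5135, 0.021, 0.2966]
To -0.030
rms 0.0035 sI 0.76 sL 0.82 raw v 0.236
t 18.55 meas 0.952 d 0.951 v 0.257 T 0.708 r 0.170 cost 1.01 n 2044 F [-0.1 -0.5  2.3] grip 0.36 25
plan T,d,v ['0.68 0.977 0.254|', '0.67 1.002 0.251|', '0.67 1.027 0.248|', '0.67 1.052 0.246|', '0.67 1.076 0.244|', '0.66 1.101 0.243|', '0.66 1.125 0.242|', '0.66 1.149 0.241|']
[-0.015, -0.016, -0.003] [-0.016, -0.017, -0.003] [-0.018, -0.018, -0.003] [-0.019, -0.019, -0.003] [-0.02, -0.02, -0.003] [-0.021, -0.021, -0.003] [-0.023, -0.022, -0.003] [-0.024, -0.023, -0.003]
```

```bash
python3 -m inch '[{"slide":[-0.02,-0.022,0],"angular":[0,0,0],"claw":-1},{"slide":[-0.028,-0.028,0],"angular":[0,0,0],"claw":-1},{"slide":[-0.032,-0.03,0],"angular":[0,0,0],"claw":-1},{"slide":[-0.034,-0.031,0],"angular":[0,0,0],"claw":-1}]' | sed -n 2p; python3 step.py open 8
```

```text
position: [0.5221, 0.0131, 0.2965]
To -0.023
rms 0.002 sI 0.79 sL 0.80 raw v 0.250
t 19.00 meas 1.064 d 1.065 v 0.238 T 0.640 r 0.170 cost 0.89 n 2226 F [-0.6  0.4  4.5] grip 0.36 25
plan T,d,v ['0.67 1.089 0.237|', '0.67 1.113 0.237|', '0.67 1.136 0.237|', '0.67 1.160 0.237|', '0.65 1.184 0.234|', '0.64 1.207 0.228|', '0.63 1.229 0.219|', '0.62 1.250 0.208|']
[0.018, 0.015, -0.003] [0.017, 0.014, -0.003] [0.015, 0.013, -0.003] [0.014, 0.012, -0.003] [0.006, 0.005, -0.003] [-0.001, -0.001, -0.003] [-0.006, -0.005, -0.003] [-0.01, -0.009, -0.003]
```

```bash
python3 -m inch '[{"slide":[0,0,-0.004],"angular":[0,0,0],"claw":-1},{"slide":[-0.002,-0.002,-0.004],"angular":[0,0,0],"claw":-1},{"slide":[-0.006,-0.005,-0.004],"angular":[0,0,0],"claw":-1},{"slide":[-0.01,-0.009,-0.004],"angular":[0,0,0],"claw":-1}]' | sed -n 2p; python3 step.py open 8
```

```text
position: [0.524, 0.0109, 0.2967]
To -0.030
rms 0.0002 sI 0.78 sL 0.82 raw v 0.215
t 19.45 meas 1.161 d 1.161 v 0.193 T 0.623 r 0.170 cost 0.83 n 2402 F [-0.4  0.4  0. ] grip 0.36 25
plan T,d,v ['0.68 1.180 0.198|', '0.66 1.200 0.199|', '0.65 1.220 0.198|', '0.63 1.239 0.193|', '0.63 1.258 0.186|', '0.62 1.277 0.178|', '0.61 1.294 0.168|', '0.61 1.310 0.158|']
[0.027, 0.025, -0.003] [0.019, 0.018, -0.003] [0.011, 0.011, -0.003] [0.005, 0.006, -0.003] [0.0, 0.002, -0.003] [-0.004, -0.001, -0.003] [-0.006, -0.003, -0.003] [-0.008, -0.005, -0.003]
```

```bash
python3 -m inch '[{"slide":[0.012,0.012,0],"angular":[0,0,0],"claw":-1},{"slide":[0.01,0.01,0],"angular":[0,0,0],"claw":-1},{"slide":[0.006,0.006,0],"angular":[0,0,0],"claw":-1},{"slide":[0.002,0.003,0],"angular":[0,0,0],"claw":-1}]' | sed -n 2p; python3 step.py open 8
```

```text
position: [0.5235, 0.0115, 0.2967]
To -0.030
rms 0.0016 sI 0.79 sL 0.83 raw v 0.202
t 19.90 meas 1.252 d 1.250 v 0.181 T 0.627 r 0.170 cost 0.75 n 2519 F [-0.6  0.4 -1.4] grip 0.36 25
plan T,d,v ['0.62 1.268 0.175|', '0.61 1.285 0.167|', '0.61 1.301 0.159|', '0.60 1.317 0.149|', '0.60 1.331 0.139|', '0.60 1.344 0.129|', '0.60 1.356 0.118|', '0.60 1.368 0.108|']
[-0.006, -0.004, -0.002] [-0.009, -0.007, -0.002] [-0.012, -0.009, -0.002] [-0.014, -0.01, -0.002] [-0.016, -0.012, -0.002] [-0.017, -0.012, -0.002] [-0.017, -0.012, -0.002] [-0.017, -0.012, -0.002]
```

```bash
python3 -m inch '[{"slide":[-0.006,-0.004,0],"angular":[0,0,0],"claw":-1},{"slide":[-0.009,-0.007,0],"angular":[0,0,0],"claw":-1},{"slide":[-0.012,-0.009,0],"angular":[0,0,0],"claw":-1},{"slide":[-0.013,-0.01,0],"angular":[0,0,0],"claw":-1}]' | sed -n 2p; python3 step.py open 8
```

```text
position: [0.5268, 0.009, 0.2967]
To -0.035
rms 0.0016 sI 0.79 sL 0.84 raw v 0.185
t 20.35 meas 1.335 d 1.334 v 0.166 T 0.603 r 0.170 cost 0.73 n 2634 F [-2.1  0.7 -2.9] grip 0.36 25
plan T,d,v ['0.57 1.349 0.150|', '0.57 1.363 0.134|', '0.57 1.376 0.120|', '0.58 1.387 0.107|', '0.59 1.397 0.096|', '0.60 1.400 -0.004|', '0.67 1.400 0.000|', '0.66 1.400 0.000|']
[-0.018, -0.013, -0.002] [-0.017, -0.013, -0.002] [-0.016, -0.011, -0.002] [-0.014, -0.01, -0.002] [-0.009, -0.006, -0.002] [-0.005, -0.003, -0.002] [0.033, 0.027, -0.003] [0.031, 0.026, -0.003]
```

```bash
python3 -m inch '[{"slide":[-0.018,-0.013,0],"angular":[0,0,0],"claw":-1},{"slide":[-0.018,-0.013,0],"angular":[0,0,0],"claw":-1},{"slide":[-0.016,-0.011,0],"angular":[0,0,0],"claw":-1},{"slide":[-0.014,-0.01,0],"angular":[0,0,0],"claw":-1}]' | sed -n 2p; python3 step.py open 8
```

```text
position: [0.5302, 0.0067, 0.2968]
To -0.033
rms 0.0017 sI 0.78 sL 0.84 raw v 0.148
t 20.80 meas 1.402 d 1.400 v 0.000 T 0.579 r 0.170 cost 0.70 n 2714 F [-0.2  0.7 -5. ] grip 0.36 25
plan T,d,v ['0.66 1.400 0.000|', '0.66 1.400 0.000|', '0.66 1.400 0.000|', '0.66 1.400 0.000|', '0.66 1.400 0.000|', '0.66 1.400 0.000|', '0.66 1.400 0.000|', '0.66 1.400 0.000|']
[0.044, 0.035, -0.002] [0.044, 0.035, -0.002] [0.044, 0.035, -0.002] [0.044, 0.035, -0.002] [0.044, 0.035, -0.002] [0.044, 0.035, -0.002] [0.044, 0.035, -0.002] [0.044, 0.035, -0.002]
```

```bash
python3 -m inch '[{"slide":[0.02,0.016,0.005],"angular":[0,0,0],"claw":-1},{"slide":[0.044,0.035,0.005],"angular":[0,0,0],"claw":-1},{"slide":[0.044,0.035,0.005],"angular":[0,0,0],"claw":-1},{"slide":[0.044,0.035,0.005],"angular":[0,0,0],"claw":-1}]' | sed -n 2p; python3 step.py 1.4 10
```

```text
position: [0.5196, 0.0157, 0.2966]
To -0.033
rms 0.0094 sI 0.78 sL 0.85 raw v 0.049
t 21.25 meas 1.424 d 1.399 v 0.018 T 0.661 r 0.170 cost 0.72 n 2648 F [-0.4  0.8  1.2] grip 0.36 25
plan T,d,v ['0.75 1.400 0.000|', '0.84 1.400 0.000|', '0.93 1.400 0.000|', '1.02 1.400 0.000|', '1.11 1.400 0.000|', '1.20 1.400 0.000|', '1.29 1.400 0.000|', '1.38 1.400 0.000|', '1.40 1.400 0.000|', '1.40 1.400 0.000|']
[0.045, 0.041, -0.003] [0.086, 0.087, -0.003] [0.122, 0.136, -0.002] [0.153, 0.189, -0.001] [0.18, 0.244, 0.0] [0.201, 0.301, 0.002] [0.217, 0.36, 0.004] [0.228, 0.421, 0.006] [0.23, 0.434, 0.006] [0.23, 0.434, 0.006]
```

```bash
python3 -m inch '[{"slide":[0,0,0],"angular":[0,0,0],"claw":-1},{"slide":[0.045,0.041,0],"angular":[0,0,0],"claw":-1},{"slide":[0.086,0.087,0],"angular":[0,0,0],"claw":-1},{"slide":[0.122,0.136,0],"angular":[0,0,0],"claw":-1},{"slide":[0.153,0.189,0],"angular":[0,0,0],"claw":-1},{"slide":[0.18,0.244,0.001],"angular":[0,0,0],"claw":-1},{"slide":[0.201,0.301,0.002],"angular":[0,0,0],"claw":-1},{"slide":[0.217,0.36,0.004],"angular":[0,0,0],"claw":-1},{"slide":[0.226,0.405,0.006],"angular":[0,0,0],"claw":-1},{"slide":[0.23,0.434,0.006],"angular":[0,0,0],"claw":-1}]' | sed -n 2p; python3 step.py 1.4 4
```

```text
position: [0.4621, 0.1242, 0.2944]
To 0.005
rms 0.0136 sI 0.78 sL 0.82 raw v -0.001
t 22.30 meas 1.423 d 1.400 v 0.000 T 1.401 r 0.170 cost 0.70 n 2653 F [ 0.2 -0.4  1.7] grip 0.36 26
plan T,d,v ['1.40 1.400 0.000|', '1.40 1.400 0.000|', '1.40 1.400 0.000|', '1.40 1.400 0.000|']
[-0.0, -0.001, -0.002] [-0.0, -0.001, -0.002] [-0.0, -0.001, -0.002] [-0.0, -0.001, -0.002]
```

The door is at its stop and not moving. Next I release the knob, rise straight up, and look.

```bash
python3 -m inch '[{"slide":[0,0,0],"angular":[0,0,0],"claw":0.2},{"slide":[0,0,0],"angular":[0,0,0],"claw":1},{"slide":[0,0,0],"angular":[0,0,0],"claw":1},{"slide":[0,0,0],"angular":[0,0,0],"claw":1},{"slide":[0,0,0],"angular":[0,0,0],"claw":1},{"slide":[0,0,0],"angular":[0,0,0],"claw":1},{"slide":[0,0,0],"angular":[0,0,0],"claw":1},{"slide":[0,0,-0.05],"angular":[0,0,0],"claw":1},{"slide":[0,0,-0.15],"angular":[0,0,0],"claw":1},{"slide":[0,0,-0.3],"angular":[0,0,0],"claw":1}]'
python3 -m inch '[{"slide":[0,0,-0.15],"angular":[0,0,0],"claw":1},{"slide":[0,0,-0.3],"angular":[0,0,0],"claw":1},{"slide":[0,0,-0.3],"angular":[0,0,0],"claw":1},{"slide":[0,0,-0.3],"angular":[0,0,0],"claw":1}]'
python3 - <<'E'
from est import *
print(door_angle("side",1.4,"pics/end.png"))
E
```

```text
time: 23.35
position: [0.4611, 0.1236, 0.3694]
tool_rot: [0.0, -3.139, 0.002]
ft_force: [0.8, 0.1, 0.2]
grip_width: 0.993
grip_force: 0.0
time: 23.75
position: [0.4623, 0.1239, 0.4456]
tool_rot: [-0.0, 3.139, 0.002]
ft_force: [0.2, 0.3, -0.2]
grip_width: 1.001
grip_force: 0.0
(np.float64(1.4237206882902436), np.float64(0.7121200778038314), 2728)
```

View pics/end.png

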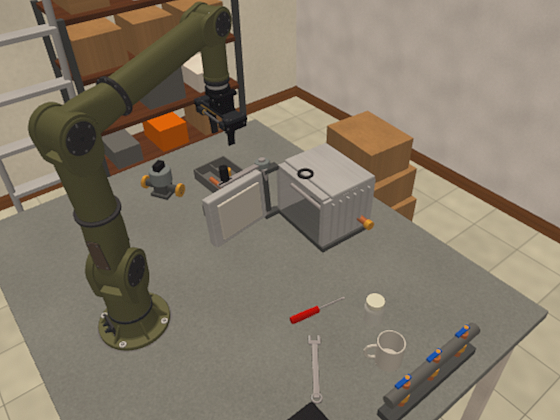

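The picture shows the door fully open (about (235,205)). The knob at (224,173) is free, the gripper is clear above it, and everything else is in place.

```bash
python3 -c "
from bench import ctrl
print(ctrl.close_job())"
```

```text
the job is handed in; nothing more can be done
None
```

I held the door half open for about 5.6 s and eased it to its open stop without a slam. Then I released the knob and handed the job in at about 24 s; the judge's verdict wasn't shown.

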